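# Load the hanging basket into the ultrasonic bath

### The arm

A 6-joint arm with a two-finger parallel gripper is mounted at the origin on the work surface. World frame = base frame: x ahead of the robot, y to its left, z up, the work surface at z = 0. Lengths are in m, angles in rad, forces in N, time in s.
With the tool pointing down it reaches from about 0.325 to 0.775 m from the base axis. Payload 5.5 kg.
Tool frame: the origin (TCP) lies between the finger pads; the fingertips stand 8 mm ahead of it and the grasp point (between the pads) lies 11 mm behind it (tcp_to_tips is the distance from the TCP to the fingertips, in m); z points along the fingers, y is the line along which they close (so a half turn about z gives the same grasp; the last joint's range is limited). The gripper opens to 88 mm and grips with 3 to 60 N. Pads are 20 mm wide; open, the fingers measure 115 mm over their backs; the gripper's body (75 mm by 178 mm) begins 61 mm behind the grasp point.
Start: joints at [1.268, 0.091, 1.231, -0, 1.82, -0.057], TCP at [0.146, 0.582, 0.231] pointing down, gripper open.
Joint ranges: [-2.87, 2.87], [-0.86, 2.18], [0.17, 2.46], [-1.51, 4.65], [0.06, 2.69], [-2.65, 2.65]. Speed limits (rad/s): [2.57, 2.57, 3.01, 3.14, 3.14, 3.14].

### API

Orientations are given as a unit quaternion [w, x, y, z].
In Python, from bench import * gives the robot as it stands. Calls block until the motion is done:
- move_to(position, orientation): joint-space move of the TCP to a pose.
- move_l(position, speed=0.15, orientation=None): straight line of the TCP; orientation=None keeps the orientation; speed is the mean speed in m/s.
- movej(angles): joint-space move.
- gripper_open() and close(): open the fingers fully, or close them until they stop; the grip force is fixed at half the most.
- hold(seconds).
- inverse_kinematics(position, orientation): joint angles nearest the present ones, or None.
- state(): the state.
- get_image(name): name is "side" or "top"; returns a dict with "frame" (384x512x3 uint8, blue, green, red), "depth" (384x512 float32, m along the optical axis (not along the pixel's ray), 0 where there is no reading), "camera_matrix" (3x3 intrinsics, pixels), "view" (4x4, takes a point from world to camera coordinates). Camera axes: x right, y up, looking along -z (the intrinsics and any distortion apply to the point x, -y, -z); pixel columns grow to the right and rows downward; lengths in m; the calibration is good to about 2 mm. A picture is of the moment at which its call begins.
A pose or a line that the arm cannot do raises IKError and nothing moves.
- job_done(): hands the job in; it is judged then, once.
The state is a dict: "time": time; "joint_pos": joint angles; "dq": joint speeds; "joint_torque": joint torques, N m; "ee_pos": TCP position; "ee_rot": TCP orientation; "ft_force": force on the tool from outside, world axes, zero at the start; "moment": the same for the moment, N m; "finger_gap": finger opening in m; "finger_force": force on a finger pad.
Only numpy, scipy, OpenCV 4.12 (cv2) and the standard library are available. Lean on these libraries where they do the work, as an engineer would, in place of code of your own. Each camera call takes 0.05 s, during which the arm holds its last target. There are 200 camera calls.

### The job

Take the strainer basket with the orange grip off the hook it hangs on, and lower it gently into the open tank of the empty ultrasonic bath so that it stands upright and free on the tank's floor; set it down, do not drop it. Leave the blue-gripped basket hanging and do not disturb anything else.

Things in the scene. Friction and masses are not known exactly. Their poses are not given: they have to be found in the camera images.
- basket: Steel strainer cup with ORANGE grip, 0.16 kg, hanging upright. Origin: centre of underside. Cup 56 mm wide, 42 tall. Flat bail (strap 12 wide along x, 3 thick) rises at y = +-27.5 (59 over all) to z = 87 mm, then slopes to a peak at z = 110 over the centre; the hook's peg runs along x under the peak. Grip on the peak: block 22 (x) by 16 (y), z = 120 to 154 mm.
- spare: the same kind of basket with a BLUE grip, hanging on the other stand; to be left hanging. Origin and axes as for the basket.
- stand_a: Stand where the orange-gripped basket hangs, fixed. White base 115 x 90 x 12 mm; origin on the table under the hanging basket's centre. x points to the steel post (12 mm thick, 174 tall, at x = 50 mm); the hook opens to -x. Its peg (round, 8 mm thick, axis 170 mm high) runs level from the post to x = -26, then turns up, ending 186 mm high at x = -34 mm.
- stand_b: the stand on which the blue-gripped basket hangs, built like stand_a with the same origin and axes.
- stand_a_seat (a point): point on the axis of stand_a's peg where the basket hangs, 170 mm above the table.
- bath: fixed white ultrasonic bath with a red stripe, 160 (x) x 180 (y) x 115 mm tall, origin on the table under its centre. Its open steel tank in the middle is 100 (x) x 120 (y) mm inside and 65 mm deep; rim 115 mm above the table.
- tank_floor (a point): centre of the tank's floor, 50 mm above the table; axes as the bath's.
- jar: bystander: jar with yellow lid, 54 mm across, 60 mm tall, origin at the centre of its underside.
- bottle: bystander: white bottle 40 mm across, 110 mm tall, origin at the centre of its underside.
- pan: bystander: grey case pan 110 x 160 x 45 mm, origin at the centre of its underside.
There are look-alikes about, which are no part of the job. What is shaped like the stand_a but brown or purple is not meant.

How it is judged:
By the outcome, as a careful person would: the job done as asked, in the order asked, and still so for the second after the job is handed in, with the robot touching nothing.
It also fails if it takes over 51 s, if anything falls off the work surface, if the arm or the gripper's body presses on something with over 40 N, if the wrist force passes 120 N, or if a joint passes its speed limit or range.

## Working session

There is one attempt and no reset: what is moved stays moved. The work goes in short steps, each a Python script; the robot and the scene stay as the last script left them, time stands still between calls to the robot, and variables do not carry over. Pictures are saved under pics/ and viewed, at most 10 in all, crops included, and the job is handed in when it is done.

```bash
mkdir -p pics; cat > h.py <<'E'
from bench import *
import numpy as np, cv2
def cloud(im):
    "world xyz for each pixel (nan where no depth)"
    d=im["depth"].astype(float); K=np.array(im["camera_matrix"]); V=np.array(im["view"])
    v,u=np.mgrid[:d.shape[0],:d.shape[1]]
    x=(u-K[0,2])/K[0,0]*d; y=(v-K[1,2])/K[1,1]*d
    P=np.stack([x,-y,-d,np.ones_like(d)],-1)@np.linalg.inv(V).T
    P=P[...,:3]; P[d<=0]=np.nan
    return P
E
python3 - <<'E'
from h import *
for n in("top","side"):
    im=get_image(n); cv2.imwrite(f"pics/{n}0.png",im["frame"]); np.savez(f"{n}0.npz",**{k:np.array(v) for k,v in im.items()})
    print(n,[k for k in im],np.round(np.linalg.inv(im["view"])[:3],3).tolist(),np.array(im["camera_matrix"]).tolist(), (im["depth"]>0).mean())
print(state())
E
```

```text
top ['frame', 'depth', 'camera_matrix', 'view'] [[-0.139, 0.967, -0.215, 0.313], [-0.99, -0.137, 0.026, 0.06], [-0.005, 0.217, 0.976, 1.071]] [[355.27838975518165, 0.0, 256.5795808098366], [0.0, 355.27838975518165, 194.2416341897675], [0.0, 0.0, 1.0]] 0.9958292643229166
side ['frame', 'depth', 'camera_matrix', 'view'] [[0.684, 0.453, -0.572, -0.307], [-0.73, 0.405, -0.551, -0.74], [-0.018, 0.794, 0.608, 1.025]] [[477.37531230569624, 0.0, 258.27663777851564], [0.0, 477.37531230569624, 187.34079005416461], [0.0, 0.0, 1.0]] 0.9894917805989584
{'time': 0.1, 'joint_pos': array([ 1.26830110e+00,  9.18059115e-02,  1.23175582e+00, -3.59717750e-05,
        1.81979381e+00, -5.67273471e-02]), 'dq': array([ 0.0007688 , -0.00217993, -0.00228082,  0.00064937,  0.00132961,
        0.00107279]), 'joint_torque': array([ 1.61831838e-03, -4.47859311e+01, -4.07565844e+01,  6.99697668e-02,
        2.85111676e-02, -1.53435635e-04]), 'ee_pos': array([0.14593601, 0.58172629, 0.229612  ]), 'ee_rot': array([-1.40313346e-04,  1.22579243e-01,  9.92458338e-01, -8.70382068e-04]), 'ft_force': array([ 0.69768005, -0.46100786, -0.08987305]), 'moment': array([ 0.01218205,  0.01953753, -0.05574838]), 'finger_force': 0.0, 'finger_gap': 0.08756546799856811}
```

View pics/top0.png

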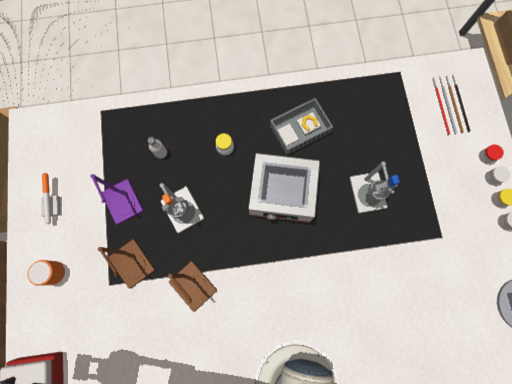

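View pics/side0.png

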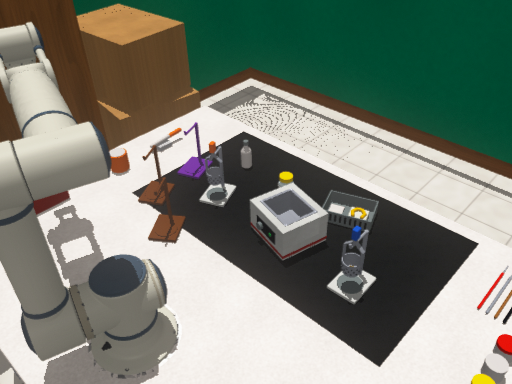

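The top view shows the orange-gripped basket on a white-based stand (grip at about (167,199), base at (182,208)). The blue one is at (395,180), the bath at (285,188), the jar at (224,144), the bottle at (157,148) and the pan at (301,125). 

Candidates for stand_a are white (182,208), white with blue (375,190), purple (122,200) and brown (130,262) and (190,287). The white one at (182,208) fits, because it holds the orange grip. The orange tool at (45,185) and the cup at (45,272) are not baskets.

```bash
cat > m.py <<'E'
from h import *
D={n:dict(np.load(n+"0.npz")) for n in("top","side")}
a=cv2.resize(D["top"]["frame"][150:260,85:225],None,fx=4,fy=4,interpolation=cv2.INTER_CUBIC)
b=cv2.resize(D["side"]["frame"][130:220,130:250],None,fx=4,fy=4,interpolation=cv2.INTER_CUBIC)
cv2.imwrite("pics/cropA.png",a[:,:]); cv2.imwrite("pics/cropAs.png",b)
for n,im in D.items():
    P=cloud(im); f=im["frame"]; hsv=cv2.cvtColor(f,cv2.COLOR_BGR2HSV)
    print("==",n)
    for c,lo,hi in(("orange",(5,170,120),(15,255,255)),("blue",(105,150,60),(125,255,255)),("yellow",(22,150,120),(32,255,255))):
        k,l,s,ce=cv2.connectedComponentsWithStats(cv2.inRange(hsv,lo,hi))
        for i in range(1,k):
            if s[i,4]<15: continue
            p=P[l==i]; print(c,np.round(ce[i]),s[i,4],"med",np.round(np.nanmedian(p,0),3),"lo",np.round(np.nanpercentile(p,3,0),3),"hi",np.round(np.nanpercentile(p,97,0),3))
    # bases: white at z~12mm ; bath rim z~115
    for nm,z0,z1,reg in(("base",.006,.018,None),("rim",.109,.121,None),("tankfloor",.044,.056,None),("post/peg",.160,.192,None)):
        m=((P[...,2]>z0)&(P[...,2]<z1)&(P[...,0]>.2)&(P[...,0]<.75)&(abs(P[...,1])<.5)).astype(np.uint8)
        k,l,s,ce=cv2.connectedComponentsWithStats(m)
        for i in range(1,k):
            if s[i,4]<25: continue
            p=P[l==i]; r=cv2.minAreaRect(p[:,:2].astype(np.float32)*1000)
            print(nm,np.round(ce[i]),s[i,4],"rect mm",np.round(r[0]),np.round(r[1]),round(r[2],1),"col",f[l==i].mean(0).round(),"z",np.median(p[:,2]).round(4))
E
python3 m.py
```

```text
== top
orange [ 45. 183.] 88 med [0.664 0.656 0.043] lo [0.639 0.65  0.038] hi [0.691 0.662 0.047]
orange [166. 198.] 53 med [0.522 0.258 0.22 ] lo [0.512 0.25  0.212] hi [0.531 0.268 0.224]
orange [ 49. 272.] 61 med [0.394 0.632 0.068] lo [0.367 0.625 0.062] hi [0.428 0.649 0.071]
blue [394. 180.] 93 med [ 0.49  -0.303  0.219] lo [ 0.481 -0.41   0.002] hi [ 0.539 -0.299  0.223]
yellow [308. 121.] 55 med [ 0.756 -0.156  0.029] lo [ 0.732 -0.184  0.026] hi [ 0.771 -0.143  0.033]
yellow [223. 141.] 203 med [0.714 0.11  0.059] lo [ 0.693  0.09  -0.   ] hi [0.761 0.131 0.063]
yellow [506. 196.] 174 med [ 0.431 -0.692  0.044] lo [ 0.409 -0.712  0.04 ] hi [ 0.45  -0.677  0.048]
base [288. 135.] 199 rect mm [726. -99.] [68. 55.] 20.6 col [205. 210. 217.] z 0.0084
base [306. 131.] 26 rect mm [ 730. -149.] [48. 23.] 67.9 col [124. 133. 135.] z 0.0146
base [318. 137.] 32 rect mm [ 702. -184.] [ 3. 92.] 19.8 col [55. 55. 54.] z 0.0117
base [365. 194.] 766 rect mm [ 507. -306.] [116.  92.] 1.6 col [164. 168. 169.] z 0.012
base [122. 202.] 1047 rect mm [583. 444.] [115.  91.] 20.7 col [160.  75. 
[... 2832 characters left out ...]
. 181.] 32 rect mm [703. 105.] [24. 46.] 29.1 col [ 34. 110. 129.] z 0.0508
tankfloor [288. 214.] 266 rect mm [572. -20.] [67. 61.] 74.4 col [142. 135. 133.] z 0.05
tankfloor [293. 239.] 186 rect mm [ 497. -105.] [ 91. 196.] 40.0 col [86. 89. 89.] z 0.0495
post/peg [191. 129.] 56 rect mm [582. 442.] [87. 13.] 19.7 col [148. 100. 134.] z 0.173
post/peg [150. 152.] 60 rect mm [395. 427.] [89. 11.] 27.6 col [ 72.  88. 115.] z 0.1727
post/peg [215. 154.] 92 rect mm [533. 267.] [84. 39.] 39.2 col [102.  99. 103.] z 0.1732
post/peg [160. 186.] 71 rect mm [306. 254.] [94. 11.] 36.5 col [46. 63. 95.] z 0.1732
post/peg [358. 241.] 144 rect mm [ 506. -304.] [85. 42.] 20.5 col [106. 100.  97.] z 0.1718
```

View pics/cropA.png

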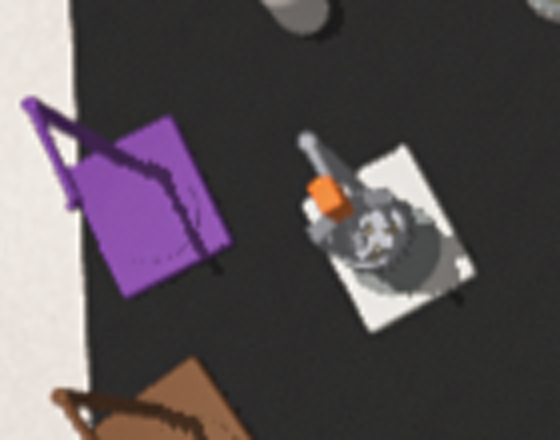

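View pics/cropAs.png

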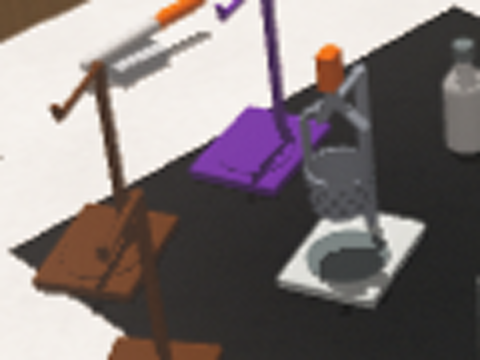

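The crops confirm it: the orange grip sits on the white-based stand's peg, while the purple and brown look-alikes hold no basket. Next I refine the grip's top face, the stand axis and the tank, then check that they agree.

```bash
cat > m2.py <<'E'
from h import *
D={n:dict(np.load(n+"0.npz")) for n in("top","side")}
for n,im in D.items():
    P=cloud(im); hsv=cv2.cvtColor(im["frame"],cv2.COLOR_BGR2HSV)
    m=(cv2.inRange(hsv,(3,120,80),(18,255,255))>0)&(P[...,2]>.16)&(abs(P[...,0]-.52)<.06)&(abs(P[...,1]-.26)<.06)
    p=P[m]; t=p[p[:,2]>.219]; r=cv2.minAreaRect(t[:,:2].astype(np.float32)*1000)
    print(n,len(p),len(t),"zmax",np.percentile(p[:,2],[50,90,97]).round(4),"top mean",t.mean(0).round(4),"rect",np.round(r[0],1),np.round(r[1],1),round(r[2],1),"all rect",cv2.minAreaRect(p[:,:2].astype(np.float32)*1000))
    # stand base centre, rim and tank inside outline
    b=(abs(P[...,2]-.012)<.005)&(abs(P[...,0]-.53)<.09)&(abs(P[...,1]-.264)<.09)&(im["frame"].min(-1)>60)
    print(" base",cv2.minAreaRect(P[b][:,:2].astype(np.float32)*1000))
    post=(P[...,2]>.165)&(P[...,2]<.18)&(np.hypot(P[...,0]-.569,P[...,1]-.279)<.012); print(" post top",post.sum(),P[post].mean(0).round(4))
    R=(abs(P[...,2]-.115)<.003)&(abs(P[...,0]-.541)<.13)&(abs(P[...,1]+.044)<.13); print(" rim",cv2.minAreaRect(P[R][:,:2].astype(np.float32)*1000))
    if n=="top":
        c,h=cv2.findContours(R.astype(np.uint8),cv2.RETR_CCOMP,cv2.CHAIN_APPROX_NONE)
        i=max((i for i in range(len(c)) if h[0][i][3]>=0),key=lambda i:cv2.contourArea(c[i]))
        q=c[i][:,0]; print(" hole",cv2.minAreaRect(P[q[:,1],q[:,0]][:,:2].astype(np.float32)*1000))
E
python3 m2.py
python3 - <<'E'
from h import *
from scipy.spatial.transform import Rotation as R
# IK feasibility for waypoints
for yaw in (22.5,202.5):
    c,s=np.cos(np.radians(yaw)),np.sin(np.radians(yaw))
    M=np.array([[c,s,0],[s,-c,0],[0,0,-1]]); q=np.roll(R.from_matrix(M).as_quat(),1)
    for p in ([.522,.259,.26],[.522,.259,.198],[.42,.216,.23],[.42,.216,.32],[.541,-.044,.29],[.541,-.044,.17]):
        j=inverse_kinematics(p,q.tolist()); print(yaw,p,None if j is None else np.round(j,2))
E
```

```text
top 76 42 zmax [0.2196 0.222  0.2239] top mean [0.5216 0.2595 0.2212] rect [521.4 258.9] [20.1 14. ] 21.0 all rect ((528.7667236328125, 262.3724365234375), (37.14288330078125, 15.747953414916992), 24.4066104888916)
 base ((532.2626342773438, 264.058837890625), (115.13655853271484, 90.22968292236328), 22.45819854736328)
 post top 25 [0.5669 0.2774 0.1726]
 rim ((541.297119140625, -44.317100524902344), (180.2414093017578, 161.07278442382812), 75.17841339111328)
 hole ((539.4696044921875, -45.998741149902344), (134.322509765625, 109.90078735351562), 73.89430236816406)
side 70 16 zmax [0.2099 0.2215 0.2234] top mean [0.5193 0.2588 0.2215] rect [518.8 257.7] [20.6 13.6] 10.4 all rect ((521.2898559570312, 255.8350067138672), (25.55484962463379, 19.841379165649414), 1.5104633569717407)
 base ((531.3081665039062, 261.6430969238281), (118.23124694824219, 92.34010314941406), 22.393945693969727)
 post top 13 [0.5689 0.277  0.1719]
 rim ((541.2898559570312, -45.157562255859375), (186.03204345703125, 162.88290405273438), 75.06278228759766)
22.5 [0.522, 0.259, 0.26] [ 0.4   0.05  1.22 -0.    1.87  1.58]
22.5 [0.522, 0.259, 0.198] [ 0.4   0.04  1.34 -0.    1.76  1.58]
22.5 [0.42, 0.216, 0.23] [ 0.4  -0.25  1.56 -0.    1.84  1.58]
22.5 [0.42, 0.216, 0.32] [ 0.4  -0.21  1.36 -0.    1.99  1.58]
22.5 [0.541, -0.044, 0.29] [-0.14 -0.04  1.26 -0.    1.92  1.03]
22.5 [0.541, -0.044, 0.17] [-0.14 -0.07  1.5  -0.    1.71  1.03]
202.5 [0.522, 0.259, 0.26] [ 0.4   0.05  1.22 -0.    1.87 -1.56]
202.5 [0.522, 0.259, 0.198] [ 0.4   0.04  1.34 -0.    1.76 -1.56]
202.5 [0.42, 0.216, 0.23] [ 0.4  -0.25  1.56 -0.    1.84 -1.56]
202.5 [0.42, 0.216, 0.32] [ 0.4  -0.21  1.36 -0.    1.99 -1.56]
202.5 [0.541, -0.044, 0.29] [-0.14 -0.04  1.26 -0.    1.92 -2.11]
202.5 [0.541, -0.044, 0.17] [-0.14 -0.07  1.5  -0.    1.71 -2.11]
```

The measurements agree. The grip centre is (0.5215, 0.2589), and post minus 50 mm gives (0.5208, 0.2583). The grip top at 0.221 puts the underside at 0.067, so the bail rests at 0.174, which is the top of the peg. Next I grasp across the 16 mm width and lift.

```bash
cat >> h.py <<'E'
from scipy.spatial.transform import Rotation as Rot
yaw=np.radians(22.5); e=np.array([np.cos(yaw),np.sin(yaw),0])
Q=np.roll(Rot.from_matrix([[e[0],e[1],0],[e[1],-e[0],0],[0,0,-1]]).as_quat(),1)
G=np.array([.5213,.2588,.194])   # TCP at grasp
T=np.array([.5413,-.0445,0])     # tank centre
def say(t):
    s=state(); print(t,"t",round(s["time"],2),"ee",s["ee_pos"].round(4),"F",s["ft_force"].round(2),"gap",round(s["finger_gap"],4),"ff",round(s["finger_force"],1))
E
python3 - <<'E'
from h import *
move_l([.146,.582,.32],.2)
move_to((G+[0,0,.11]).tolist(),Q.tolist()); say("above")
move_l((G+[0,0,.045]).tolist(),.15); move_l(G.tolist(),.06); say("at grip")
for n in("top","side"):
    im=get_image(n); cv2.imwrite(f"pics/{n}1.png",im["frame"])
close(); say("closed")
move_l((G+[0,0,.032]).tolist(),.05); say("lifted")
im=[get_image(n)["frame"] for n in("top","side")]
c=[cv2.resize(im[0][140:250,100:240],(560,440)),cv2.resize(im[1][110:230,150:300],(560,448))[:440]]
cv2.imwrite("pics/lift.png",cv2.resize(np.hstack(c),(800,314)))
E
```

```text
above t 2.5 ee [0.5209 0.2594 0.3037] F [-0.05  0.11 -0.35] gap 0.0879 ff 0.0
at grip t 3.98 ee [0.5214 0.2589 0.1944] F [ 0.25  0.57 -0.1 ] gap 0.0877 ff 0.0
closed t 5.18 ee [0.5211 0.2592 0.194 ] F [-0.38  2.44 -0.24] gap 0.0159 ff 30.0
lifted t 5.97 ee [0.5213 0.2587 0.2257] F [-0.82  0.36 -2.76] gap 0.0155 ff 30.0
```

View pics/lift.png

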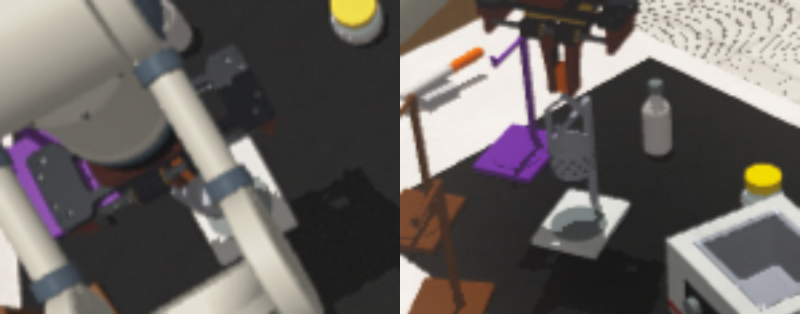

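The gap of about 16 mm matches the grip. In the side crop (right half) the basket hangs upright between the fingers at (570,140), lifted on the peg and carrying about its own weight. Next I slide it out along the stand's −x, raise it and cross to the tank.

```bash
python3 - <<'E'
from h import *
A=G+[0,0,.032]
for d in(.04,.08,.115):
    move_l((A-e*d).tolist(),.08); say(f"back {d}")
B=A-e*.115; B[2]=.30
move_l(B.tolist(),.12); say("up")
move_l((T+[0,0,.30]).tolist(),.15); hold(.3); say("over tank")
im=get_image("side"); P=cloud(im); np.savez("side2.npz",**{k:np.array(v) for k,v in im.items()})
m=(P[...,2]>.125)&(P[...,2]<.27)&(np.hypot(P[...,0]-T[0],P[...,1]-T[1])<.04); p=P[m]
print("basket pts",len(p),"zmin",np.percentile(p[:,2],[0,1,3]).round(4),"xy rect of cup",cv2.minAreaRect(p[p[:,2]<.215][:,:2].astype(np.float32)*1000))
v,u=np.nonzero(m); print("px",u.min(),u.max(),v.min(),v.max())
cv2.imwrite("pics/over.png",cv2.resize(im["frame"][90:280,190:400],None,fx=3,fy=3))
E
```

```text
back 0.04 t 6.72 ee [0.4845 0.2435 0.2261] F [-0.46  0.77 -1.46] gap 0.0159 ff 30.0
back 0.08 t 7.38 ee [0.4476 0.2283 0.2261] F [-0.11  0.44 -2.89] gap 0.0157 ff 30.0
back 0.115 t 7.96 ee [0.4153 0.2149 0.2261] F [ 0.79 -0.53 -2.06] gap 0.0158 ff 30.0
up t 8.72 ee [0.4151 0.2148 0.2992] F [-0.57 -0.41 -2.14] gap 0.0157 ff 30.0
over tank t 11.1 ee [ 0.5413 -0.0443  0.3001] F [ 0.16  0.   -1.02] gap 0.016 ff 30.0
basket pts 448 zmin [0.1705 0.1753 0.1791] xy rect of cup ((541.5343017578125, -43.78508377075195), (61.01665496826172, 56.92194747924805), 60.48854446411133)
px 279 299 162 195
```

View pics/over.png

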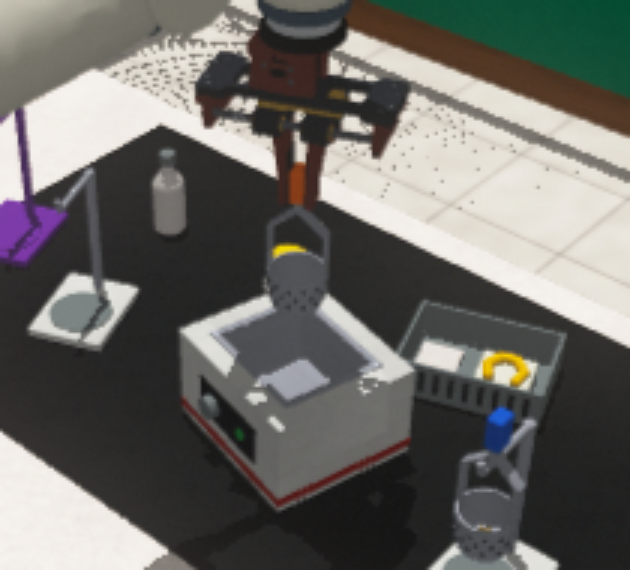

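The basket hangs upright in the gripper over the tank, at about (297,260) in the crop, with its cup centre at (0.5415, −0.0438) and its underside about 0.173. Contact is therefore expected near TCP z = 0.177. I lower it in slow steps while watching the force.

```bash
python3 - <<'E'
from h import *
move_l((T+[0,0,.19]).tolist(),.08); move_l((T+[0,0,.182]).tolist(),.03); hold(.4)
F=[]
for _ in range(8): hold(.03); F.append(state()["ft_force"][2])
f0=np.mean(F); say("near"); print("Fz0",round(f0,2))
z=.182
while z>.170:
    z-=.0007; move_l((T+[0,0,z]).tolist(),.01)
    F=[]
    for _ in range(5): hold(.03); F.append(state()["ft_force"][2])
    print(round(z,4),round(np.mean(F)-f0,2),end="; ")
    if np.mean(F)-f0>2.5: break
say("\ncontact")
im=get_image("side"); cv2.imwrite("pics/down.png",cv2.resize(im["frame"][100:280,200:380],None,fx=3,fy=3))
E
```

```text
near t 13.76 ee [ 0.5413 -0.0445  0.182 ] F [-0.01 -0.37 -1.96] gap 0.0159 ff 30.0
Fz0 -2.15
0.1813 0.09; 0.1806 -0.22; 0.1799 0.28; 0.1792 0.26; 0.1785 -0.22; 0.1778 0.01; 0.1771 -0.15; 0.1764 2.9; 
contact t 17.09 ee [ 0.5414 -0.0445  0.1768] F [-0.92  0.91  1.63] gap 0.016 ff 30.0
```

View pics/down.png

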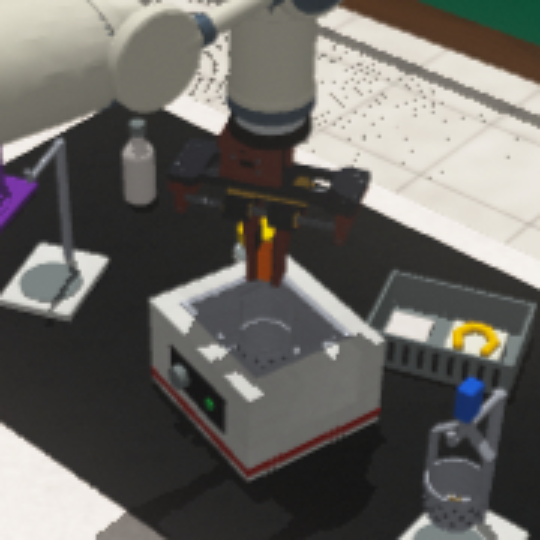

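Contact came at TCP 0.1765, matching the expected floor height of 0.050, and the cup stands in the tank at about (265,335) in the crop. I release and rise straight up, then check.

```bash
python3 - <<'E'
from h import *
gripper_open(); hold(.3); say("open")
move_l((T+[0,0,.24]).tolist(),.06); move_l((T+[0,0,.33]).tolist(),.15)
move_to([.42,.22,.34],Q.tolist()); hold(.5); say("clear")
o=[]
for n in("top","side"):
    im=get_image(n); P=cloud(im); hsv=cv2.cvtColor(im["frame"],cv2.COLOR_BGR2HSV)
    for c,lo,hi,xy in(("orange",(3,120,80),(18,255,255),T),("blue",(105,150,60),(125,255,255),[.49,-.305])):
        m=(cv2.inRange(hsv,lo,hi)>0)&(P[...,2]>.12)&(np.hypot(P[...,0]-xy[0],P[...,1]-xy[1])<.08); p=P[m]
        print(n,c,len(p),"med",np.median(p,0).round(4),"ztop",np.percentile(p[:,2],95).round(4)) if len(p) else print(n,c,0)
    r=im["frame"][100:300,210:420] if n=="top" else im["frame"][110:310,190:400]
    o.append(cv2.resize(r,(400,381),interpolation=cv2.INTER_CUBIC))
cv2.imwrite("pics/end.png",np.hstack(o))
E
```

```text
open t 18.62 ee [ 0.5413 -0.0445  0.1764] F [ 0.38 -0.31  0.59] gap 0.0881 ff 0.0
clear t 22.19 ee [0.4202 0.2198 0.34  ] F [-0.07  0.53 -0.63] gap 0.0874 ff 0.0
top orange 68 med [ 0.5403 -0.0424  0.2027] ztop 0.2053
top blue 86 med [ 0.49   -0.3022  0.2186] ztop 0.2226
side orange 71 med [ 0.5353 -0.048   0.1942] ztop 0.206
side blue 105 med [ 0.484  -0.3101  0.213 ] ztop 0.2222
```

View pics/end.png

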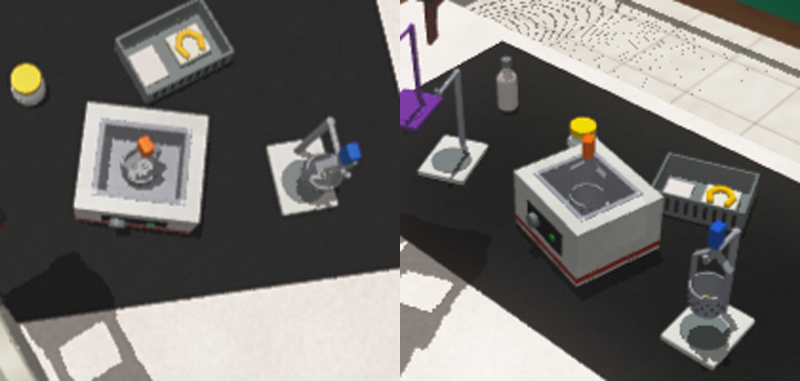

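The orange basket stands upright in the middle of the tank, with its grip at (146,146) in the left half and its top at 0.205 against an expected 0.204. The blue basket still hangs at (325,165), unmoved, and the jar, bottle and pan look undisturbed.

```bash
python3 -c "
from bench import *
print(job_done())"
```

```text
the job is handed in; nothing more can be done
None
```

The orange-gripped basket stands upright and free on the tank's floor, the blue one still hangs where it was, and the job was handed in after about 22 s of robot time.

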